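# Shim the rocking chassis setup plate

### The arm

A 7-joint arm with a two-finger parallel gripper is mounted at the origin on the work surface. World frame = base frame: x ahead of the robot, y to its left, z up, the work surface at z = 0. Lengths are in m, angles in rad, forces in N, time in s.
With the tool pointing down it reaches from about 0.425 to 0.875 m from the base axis. Payload 4.7 kg.
Tool frame: the origin (TCP) lies midway between the tips of the shut fingers; the grasp point (between the pads) lies 19 mm behind it; z points along the fingers, y is the direction in which the jaws open and shut (so a half turn about z gives the same grasp; the last joint's range is limited). The gripper opens to 87 mm and grips with 3 to 60 N. Pads are 19 mm wide; open, the fingers measure 117 mm over their backs; the gripper's body (75 mm by 190 mm) begins 51 mm behind the grasp point.
Start: joints at [-1.247, 0.321, -0.07, 1.45, 0.023, 1.371, -0.057], TCP at [0.198, 0.619, 0.223] pointing down, gripper open.
Joint ranges: [-2.86, 2.86], [-0.3, 2.09], [-1.38, 1.24], [0.06, 2.45], [-1.56, 4.7], [0.09, 2.05], [-2.69, 2.69]. Speed limits (rad/s): [2.57, 2.57, 3.14, 3.14, 3.14, 3.14, 3.14].

### API

Orientations are given as a rotation vector (axis times angle).
In Python, from bench import monitor, eyes, order gives the robot as it stands. The module is installed in compiled form; this text tells all that it offers.
- The arm moves only by the shell command python3 -m pendant 'ROWS' [FORCE]. ROWS is JSON, a list of rows, each a list of 3 entries, a list of its own where there are three numbers: the turn, a rotation vector about the tool's x, y, z in degrees, then the shift along the tool's x, y, z in m, then the gripper command: -1 is fully open, 1 is shut, values between are in proportion. In form: [[[rx, ry, rz], [tx, ty, tz], hand], ...]. A call has 1 to 8 rows; each row shifts and turns the commanded pose from where the row before left it, along the tool's axes as they then stand; what a row does not reach is not made up. A row lasts 1/8 s, in which the tool goes at most 62.5 mm and 10.7 degrees, less where a joint would pass 70% of its speed; a pose out of reach is approached as far as the arm can. A call is refused whole if a number of a shift passes 0.0625 or a number of a turn 10.7, either way. A call with a gripper value outside its range is refused whole. The fingers move at their own pace and stop on an object; FORCE is the grip in N (left out, the last holds). Time passes only in rows, so rows that do not move let the fingers close. It gives the time, the measured TCP pose, the force and the opening at its end, in the units of the state.
- monitor.get_state(): the state, without advancing time (a new reading comes with each control period).
- eyes.get_image(name): name is "scene" or "top"; returns a dict with "color" (400x640x3 uint8, red, green, blue), "range_z" (400x640 float32, m along the optical axis (not along the pixel's ray), 0 where there is no reading), "fx", "fy", "cx", "cy" (pixels), "world_to_cam" (4x4, takes a point from world to camera coordinates). Camera axes: x right, y up, looking along -z (the intrinsics and any distortion apply to the point x, -y, -z); pixel columns grow to the right and rows downward; lengths in m; the calibration is good to about 2 mm. A picture is of the moment at which its call begins.
- order.close_job(): hands the job in, once; it reports no verdict.
The state is a dict: "time": time; "joint_positions": joint angles; "qd": joint speeds; "joint_torque": joint torques, N m; "position": TCP position; "tool_rot": TCP orientation; "ft_force": force on the tool from outside, world axes, zero at the start; "torque": the same for the moment, N m; "grip_width": opening from 0.0 (shut) to 1.0 (fully open).
Only numpy, scipy, OpenCV 4.12 (cv2) and the standard library are available. Lean on these libraries where they do the work, as an engineer would, in place of code of your own. Each camera call takes 0.05 s, during which the arm holds its last target.

### The job

The stone setup plate with the slot-car chassis on it rocks, because its red foot (under the red spot on its top) does not reach the bench. With the fingertips, slide the orange wedge along the bench, thin end first, under that red foot until it is snug and the plate no longer rocks but still lies level; then press down gently on the red spot for a moment to prove the plate is firm, and move clear. Do not pick up the wedge or the plate, do not shove the plate out of its place, and leave everything else alone.

Things in the scene. Friction and masses are not known exactly. Their poses are not given: they have to be found in the camera images.
- setup_plate: Loose grey stone plate, 1.6 kg, 220 (x) x 160 (y) mm, underside 20 mm, top 38 mm above the bench. Origin: at bench level under its middle; z up. Domed feet (ball radius 12 mm) at x +-90, y +-62 mm: three black ones stand on the bench, the red one (x -90, y -62) ends 8 mm above it. A chassis up to 24 mm high is fixed on top over x -35 to 100, y -25 to 55.
- short_foot (a point): Lowest point of the red domed foot, 8 mm above the bench. The free way to it is from the plate's -y side, whose edge lies 18 mm from the foot's centre: push the wedge towards the plate's +y. The plate rests level, its weight just beyond the middle, but about 1 N on the red spot tips this foot down to the bench (0.08 rad).
- red_spot (a point): Centre of the red disc (28 mm across) on the plate's top face, 38 mm above the bench, straight above the red foot. Press here.
- wedge: Loose orange wedge, 80 g, 90 (x) x 50 (y) mm. Origin: middle of its underside; x points to the thin end (2 mm high at x = +45). The upright rear face at x = -45 is 20 mm high; the top is one even slope between. It starts on the plate's -y side, 110 to 150 mm short of its final place, thin end within 0.3 rad of the plate's +y.
- wedge_rear (a point): Middle of the wedge's upright rear face, 10 mm above the bench: push here. The wedge's centre of mass lies 33 mm ahead of this face. Sliding freely the wedge resists with under 1.5 N. The foot touches the slope when its centre stands over x = +16 mm of the wedge; then the push rises quickly past 3 N: stop there. The wedge does not slip back by itself.
- oil_bottle: Bystander: small yellow dropper bottle, 28 mm across, 75 mm high, standing beside the plate. Origin under its middle.
- screwdriver: Bystander: screwdriver 150 mm long lying on the bench between the robot and the plate.
- green_car: Bystander: green model car, 136 x 62 mm, 35 mm high. Origin under its middle.
- blue_car: Bystander: blue model car, 136 x 62 mm, 35 mm high. Origin under its middle.
- jar: Bystander: red jar with white cap, 52 mm across, 75 mm high. Origin under its middle.
- cup: Bystander: white cup, 76 mm across, 100 mm high. Origin under its middle.
- spool: Bystander: blue spool, 44 mm across, 32 mm high. Origin under its middle.
There are look-alikes about, which are no part of the job. Several things look just like the wedge: the one meant starts farthest to the robot's left.

How it is judged:
By the outcome, as a careful person would: the job done as asked, in the order asked, and still so for the second after the job is handed in, with the robot touching nothing.
It also fails if it takes over 64 s, if anything falls off the work surface, if the arm or the gripper's body presses on something with over 40 N, if the wrist force passes 120 N, or if a joint passes its speed limit or range.

## Working session

There is one attempt and no reset: what is moved stays moved. The work goes in short steps, Python scripts to look and compute and a shell command to move; the robot and the scene stay as the last step left them, time stands still between calls to the robot, and variables do not carry over. Pictures are saved under pics/ and viewed, and the job is handed in when it is done.

```bash
mkdir -p pics; python3 - <<'E'
from bench import monitor, eyes
import cv2,numpy as np
for n in("scene","top"):
    d=eyes.get_image(n); cv2.imwrite(f"pics/{n}0.png",d["color"][:,:,::-1])
    np.savez(f"{n}0.npz",**d)
    print(n,{k:d[k] for k in d if k not in("color","range_z")})
s=monitor.get_state();print(s)
E
```

```text
scene {'fx': 509.95062605988574, 'fy': 509.95062605988574, 'cx': 319.98998833694776, 'cy': 198.60759969217307, 'world_to_cam': array([[ 0.5930669 ,  0.80511436,  0.00790724, -0.32295034],
       [-0.58363482,  0.42311284,  0.69306993,  0.28993895],
       [ 0.55465489, -0.41565177,  0.72082699, -1.62770137],
       [ 0.        ,  0.        ,  0.        ,  1.        ]])}
top {'fx': 429.98458438382886, 'fy': 429.98458438382886, 'cx': 323.4486142373298, 'cy': 202.666519048921, 'world_to_cam': array([[ 0.01109906, -0.99976097,  0.01883636, -0.01268073],
       [ 0.98879713,  0.01377763,  0.14862841, -0.5399209 ],
       [-0.14885241,  0.0169757 ,  0.9887137 , -1.18905641],
       [ 0.        ,  0.        ,  0.        ,  1.        ]])}
{'time': 0.1, 'joint_positions': array([-1.24691552,  0.32174496, -0.0700837 ,  1.45159243,  0.02263887,
        1.37082621, -0.05687967]), 'qd': array([-8.16579328e-04, -3.65851071e-03,  5.40585483e-05, -3.62822629e-03,
        2.89073623e-03,  4.29744886e-05, -1.26855924e-03]), 'joint_torque': array([-4.79899563e-05, -4.92576742e+01, -4.05505160e-01, -3.13399386e+01,
       -6.41000387e-02,  3.94914486e-02,  6.53603661e-05]), 'position': array([0.19805405, 0.61854189, 0.22155366]), 'tool_rot': array([-4.84550629e-01, -3.10385608e+00,  2.79418643e-03]), 'ft_force': array([ 0.32811052,  0.1540403 , -0.44499454]), 'torque': array([-0.0167192 , -0.01112445,  0.07871208]), 'grip_width': 0.9999491010674446}
```

View pics/scene0.png

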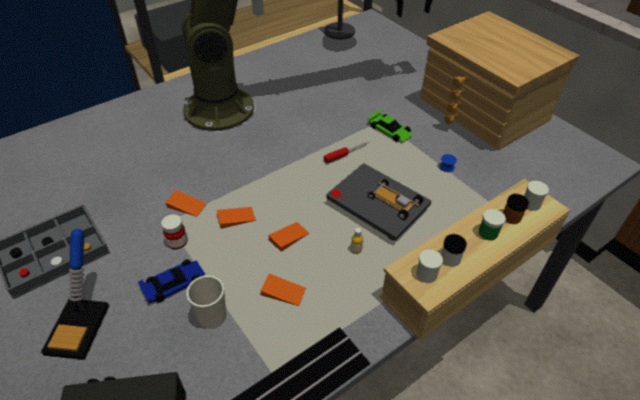

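View pics/top0.png

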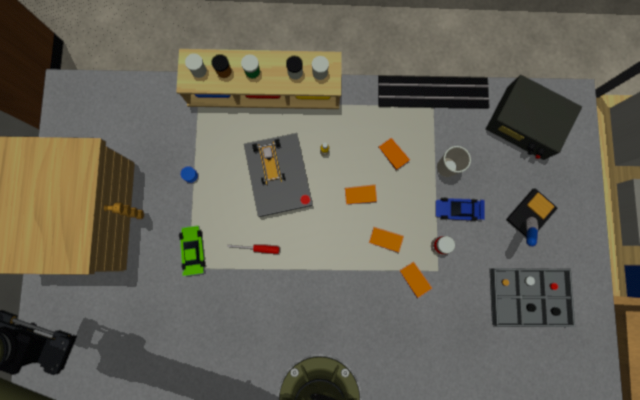

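Four orange wedges can be seen in the top view, at (395,154), (361,195), (387,240) and (416,280). Robot left (+y) is image left, so the one at (361,195) fits. The plate is at about (278,175), with its red spot at (305,200). I'll measure these and enlarge.

```bash
cat > h.py <<'E'
import numpy as np,cv2
def ray(d,u,v,z):
    M=d["world_to_cam"];R=M[:3,:3];t=M[:3,3]
    c=-R.T@t
    r=R.T@np.array([(u-d["cx"])/d["fx"],-(v-d["cy"])/d["fy"],-1.])
    return c+r*(z-c[2])/r[2]
def proj(d,p):
    q=d["world_to_cam"]@np.append(p,1)
    return d["fx"]*q[0]/-q[2]+d["cx"], d["fy"]*-q[1]/-q[2]+d["cy"]
def cont(mask,mn=20):
    c,_=cv2.findContours(mask.astype(np.uint8),cv2.RETR_EXTERNAL,cv2.CHAIN_APPROX_NONE)
    return [k for k in c if cv2.contourArea(k)>mn]
def orange(im):
    h=cv2.cvtColor(im,cv2.COLOR_RGB2HSV);return (h[...,0]>5)&(h[...,0]<16)&(h[...,1]>200)&(h[...,2]>90)
def red(im):
    h=cv2.cvtColor(im,cv2.COLOR_RGB2HSV);return ((h[...,0]<4)|(h[...,0]>174))&(h[...,1]>170)&(h[...,2]>90)
E
python3 - <<'E'
from h import *
for n in("top","scene"):
    d=np.load(n+"0.npz");im=d["color"]
    for nm,f,z in(("o",orange,.008),("r",red,.038)):
        for c in cont(f(im)):
            (u,v),wh,a=cv2.minAreaRect(c)
            box=cv2.boxPoints(cv2.minAreaRect(c))
            print(n,nm,round(u),round(v),cv2.contourArea(c),ray(d,u,v,z).round(4), [ray(d,*b,z)[:2].round(3).tolist() for b in box] if nm=="o" else "")
    b=(im[...,0]<75)&(abs(im[...,0].astype(int)-im[...,2])<12)
    if n=="top": m=im[90:260,190:450,::-1];x=3
    else: m=im[140:330,180:450,::-1];x=2.9
    cv2.imwrite(f"pics/{n}crop.png",cv2.resize(m,None,fx=x,fy=x,interpolation=cv2.INTER_CUBIC))
E
```

```text
top o 394 153 359.0 [ 0.6976 -0.2157  0.008 ] [[0.717, -0.171], [0.747, -0.209], [0.678, -0.26], [0.649, -0.222]]
top r 554 286 25.5 [ 0.3128 -0.6564  0.038 ] 
top r 266 249 148.5 [0.4072 0.1541 0.038 ] 
top r 305 199 49.5 [0.5503 0.047  0.038 ] 
scene o 283 290 689.0 [ 0.6991 -0.2181  0.008 ] [[0.675, -0.261], [0.642, -0.221], [0.723, -0.175], [0.753, -0.216]]
scene o 288 235 458.5 [ 0.5727 -0.1177  0.008 ] [[0.546, -0.158], [0.549, -0.064], [0.6, -0.077], [0.595, -0.168]]
scene o 236 216 431.5 [ 0.4429 -0.1909  0.008 ] [[0.399, -0.22], [0.442, -0.14], [0.486, -0.163], [0.444, -0.24]]
scene o 185 203 471.0 [ 0.3272 -0.2753  0.008 ] [[0.299, -0.316], [0.259, -0.279], [0.355, -0.234], [0.392, -0.271]]
scene r 23 272 31.0 [ 0.3356 -0.6684  0.038 ] 
scene r 175 235 26.0 [ 0.4351 -0.3495  0.038 ] 
scene r 336 193 48.0 [0.5507 0.0463 0.038 ] 
scene r 336 154 107.0 [0.4295 0.1407 0.038 ]
```

View pics/topcrop.png

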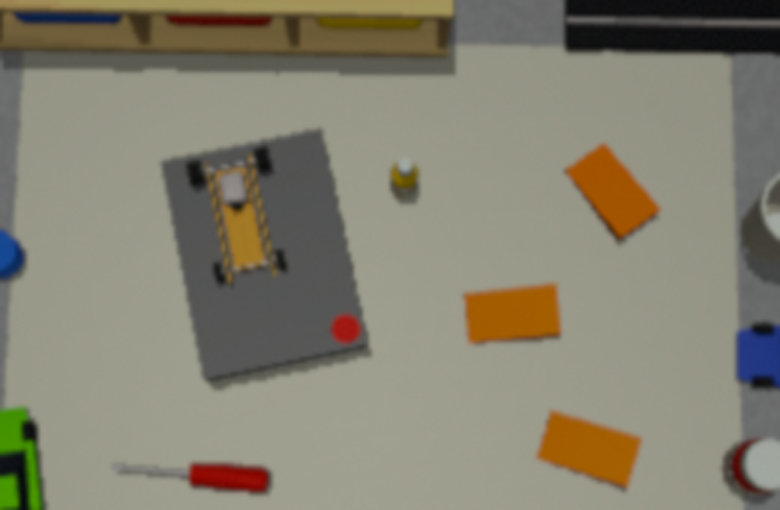

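View pics/scenecrop.png

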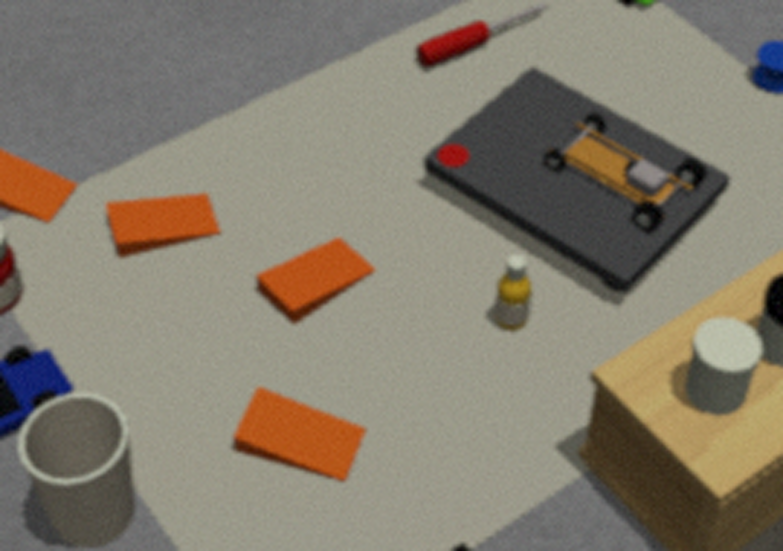

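Wedge at crop (512,313): in the scene crop its tall rear face points at (275,300), away from the plate, and its thin end points toward it. This is the one. Next: precise edges.

```bash
cat > meas.py <<'E'
from h import *
def orange2(im):
    h=cv2.cvtColor(im,cv2.COLOR_RGB2HSV);return (h[...,0]>4)&(h[...,0]<20)&(h[...,1]>190)&(h[...,2]>90)
def up(im): return cv2.resize(im,None,fx=4,fy=4,interpolation=cv2.INTER_CUBIC)
def wedge(d,near):
    im=up(d["color"]);h=orange2(im)
    best=None
    for c in cont(h,800):
        m=c.reshape(-1,2).mean(0)/4
        e=np.hypot(*(m-near))
        if best is None or e<best[0]: best=(e,c)
    c=best[1]
    q=cv2.boxPoints(cv2.minAreaRect(c))
    for k in np.linspace(.01,.1,40):
        a=cv2.approxPolyDP(c,k*cv2.arcLength(c,True),True)
        if len(a)==4: q=a.reshape(-1,2);break
    return (q+.5)/4-.5, cv2.contourArea(c)/16
def redspot(d,near):
    best=None
    for c in cont(red(up(d["color"])),100):
        m=cv2.moments(c);p=(np.array([m["m10"],m["m01"]])/m["m00"]+.5)/4-.5
        e=np.hypot(*(p-near))
        if best is None or e<best[0]:best=(e,p)
    return best[1]
E
python3 - <<'E'
from meas import *
for n,near in(("top",(361,195)),("scene",(288,235))):
    d=np.load(n+"0.npz")
    q,a=wedge(d,near);print(n,a,q.round(1).tolist())
    for p in q: print("  z.002",ray(d,*p,.002)[:2].round(4)," z.02",ray(d,*p,.02)[:2].round(4)," z0",ray(d,*p,0)[:2].round(4))
    r=redspot(d,(305,199) if n=="top" else (336,193));print(" red",r,ray(d,*r,.038))
    # plate
    rz=d["range_z"]; H,W=rz.shape
    u,v=np.meshgrid(np.arange(W),np.arange(H))
    pc=np.stack([(u-d["cx"])/d["fx"]*rz,-(v-d["cy"])/d["fy"]*rz,-rz],-1)
    M=d["world_to_cam"];w=(pc-M[:3,3])@M[:3,:3]
    m=(abs(w[...,2]-.038)<.012)&(w[...,0]>.5)&(w[...,0]<.82)&(w[...,1]>-.02)&(w[...,1]<.3)&(rz>0)
    c=max(cont(m),key=cv2.contourArea); box=cv2.minAreaRect(c)
    for b in cv2.boxPoints(box): print("  plate",b.round(1),ray(d,*b,.038)[:2].round(4))
    # wedge height profile
    
E
```

```text
top 445.28125 [[373.9, 185.4], [345.6, 188.4], [346.6, 202.6], [374.9, 200.9]]
  z.002 [ 0.5999 -0.156 ]  z.02 [ 0.5964 -0.1536]  z0 [ 0.6003 -0.1563]
  z.002 [ 0.5896 -0.0719]  z.02 [ 0.5863 -0.0707]  z0 [ 0.59   -0.0721]
  z.002 [ 0.5469 -0.075 ]  z.02 [ 0.5442 -0.0737]  z0 [ 0.5472 -0.0752]
  z.002 [ 0.5533 -0.1587]  z.02 [ 0.5505 -0.1562]  z0 [ 0.5536 -0.159 ]
 red [304.7658315  199.19034508] [0.54973856 0.04770026 0.038     ]
  plate [242.6 143.3] [0.7122 0.2316]
  plate [297.4 132. ] [0.749  0.0728]
  plate [312.5 205.3] [0.5322 0.0252]
  plate [257.7 216.6] [0.4977 0.1804]
scene 497.03125 [[307.4, 232.1], [295.4, 222.6], [269.1, 235.6], [281.9, 247.1]]
  z.002 [ 0.5897 -0.0723]  z.02 [ 0.6022 -0.0809]  z0 [ 0.5883 -0.0713]
  z.002 [ 0.5463 -0.0787]  z.02 [ 0.5595 -0.0872]  z0 [ 0.5448 -0.0777]
  z.002 [ 0.5433 -0.1553]  z.02 [ 0.5567 -0.1624]  z0 [ 0.5419 -0.1545]
  z.002 [ 0.592  -0.1497]  z.02 [ 0.6045 -0.1569]  z0 [ 0.5907 -0.1489]
 red [335.82818707 193.21384074] [0.55107694 0.0454858  0.038     ]
  plate [323.9 196.4] [0.5423 0.0137]
  plate [351.2 151.7] [0.4474 0.1798]
  plate [431.4 200.7] [0.715  0.2262]
  plate [404.1 245.4] [0.7811 0.0703]
```

```bash
python3 - <<'E'
from meas import *
d=np.load("top0.npz")
rz=d["range_z"]; H,W=rz.shape
u,v=np.meshgrid(np.arange(W),np.arange(H))
pc=np.stack([(u-d["cx"])/d["fx"]*rz,-(v-d["cy"])/d["fy"]*rz,-rz],-1)
M=d["world_to_cam"];w=(pc-M[:3,3])@M[:3,:3]
for uv in[(100,145),(90,265),(5,200),(130,200),(110,265),(100,290),(60,350),(120,210),(135,213),(20,345),(325,148),(200,150)]: print(uv,w[uv[1],uv[0]].round(3))
m=(w[...,2]>.04)&(w[...,1]>.35)&(rz>0)&(u<160)
print(w[m].min(0),w[m].max(0))
m=(w[...,2]>.04)&(w[...,1]>.25)&(rz>0)&(w[...,0]<.7)&(w[...,0]>.2)&(v<290)&(v>100)
print(w[m].min(0),w[m].max(0))
E
```

```text
(100, 145) [0.647 0.545 0.229]
(90, 265) [0.356 0.545 0.224]
(5, 200) [0.507 0.756 0.23 ]
(130, 200) [0.542 0.55  0.025]
(110, 265) [0.357 0.551 0.112]
(100, 290) [0.357 0.015 1.256]
(60, 350) [0.184 0.533 0.334]
(120, 210) [0.494 0.508 0.175]
(135, 213) [0.497 0.506 0.088]
(20, 345) [0.204 0.576 0.394]
(325, 148) [ 0.695 -0.008  0.064]
(200, 150) [0.7   0.365 0.001]
[0.13489864 0.36889831 0.04003551] [0.66720715 0.7919124  0.65451327]
[0.33573182 0.50520682 0.04003551] [0.66720715 0.7919124  0.23701194]
```

```bash
python3 -m pendant '[[[0,0,0],[0,0,-0.045],0.68],[[0,0,0],[0,0,-0.045],0.68],[[0,0,5.5],[-0.06,0,0],0.68],[[0,0,5.5],[-0.06,0,0],0.68],[[0,0,5.5],[-0.06,0,0],0.68],[[0,0,5.5],[-0.06,0,0],0.68],[[0,0,5.5],[-0.06,0,0],0.68],[[0,0,5.5],[-0.06,0,0],0.68]]'
cat > go.py <<'E'
import sys,numpy as np
from bench import monitor
from scipy.spatial.transform import Rotation as Ro
s=monitor.get_state();R=Ro.from_rotvec(s["tool_rot"]).as_matrix()
print("t",s["time"],"p",s["position"].round(4),"xhead",np.arctan2(R[1,0],R[0,0]).round(3),"z",R[:,2].round(3),"F",s["ft_force"].round(2),"w",round(s["grip_width"],3))
if len(sys.argv)>1:
    g=np.array(eval(sys.argv[1]),float);print("delta tool",(R.T@(g-s["position"])).round(4))
    if len(sys.argv)>2:
        print("rz turn deg",-np.degrees(float(sys.argv[2])-np.arctan2(R[1,0],R[0,0])).round(2))
E
python3 go.py "[.582,-.215,.15]" 1.66
```

```text
time: 1.1
position: [0.5023, 0.4321, 0.3117]
tool_rot: [-1.35, -2.836, 0.001]
ft_force: [0.4, -0.6, -0.4]
grip_width: 0.198
t 1.1 p [0.5023 0.4321 0.3117] xhead 2.253 z [-0.001 -0.001 -1.   ] F [ 0.42 -0.62 -0.35] w 0.198
delta tool [-0.5526 -0.3458  0.1621]
rz turn deg 33.97
```

```bash
python3 -m pendant '[[[0,0,6.8],[-0.051,-0.032,0],0.68],[[0,0,6.8],[-0.054,-0.026,0],0.68],[[0,0,6.8],[-0.057,-0.019,0],0.68],[[0,0,6.8],[-0.059,-0.012,0],0.68],[[0,0,6.8],[-0.06,-0.005,0],0.68],[[0,0,0],[-0.06,0.002,0],0.68],[[0,0,0],[-0.06,0.002,0],0.68],[[0,0,0],[-0.06,0.002,0],0.68]]'
python3 go.py "[.579,-.20,.10]" 1.64
python3 - <<'E'
from bench import eyes
from meas import *
d=eyes.get_image("top");cv2.imwrite("pics/top1.png",d["color"][:,:,::-1])
E
```

```text
time: 2.1
position: [0.5606, -0.0453, 0.3123]
tool_rot: [-2.117, -2.321, -0.0]
ft_force: [0.7, 0.1, 0.0]
grip_width: 0.16
t 2.1 p [ 0.5606 -0.0453  0.3123] xhead 1.663 z [-0.  0. -1.] F [0.69 0.12 0.03] w 0.16
delta tool [-0.1558  0.0041  0.2123]
rz turn deg 1.3
```

View pics/top1.png

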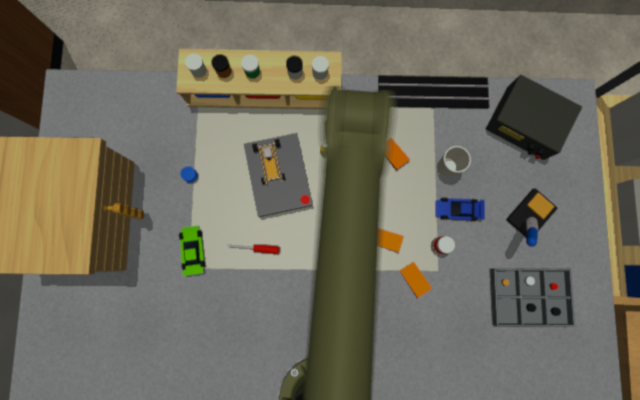

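```bash
python3 -m pendant '[[[0,0,1],[-0.055,0.001,0.03],0.68],[[0,0,0],[-0.055,0.002,0.04],0.68],[[0,0,0],[-0.045,0.001,0.05],0.68],[[0,0,0],[0,0,0.055],0.68],[[0,0,0],[0,0,0.035],0.68],[[0,0,0],[0,0,0],0.68]]'
python3 go.py "[.578,-.20,.008]" 1.65
python3 - <<'E'
from bench import eyes
from meas import *
d=eyes.get_image("scene");cv2.imwrite("pics/scene1.png",cv2.resize(d["color"][100:330,160:480,::-1],None,fx=2.5,fy=2.5,interpolation=cv2.INTER_CUBIC))
E
```

```text
time: 2.9
position: [0.574, -0.1888, 0.1062]
tool_rot: [-2.134, -2.298, 0.006]
ft_force: [-0.1, 0.6, 1.4]
grip_width: 0.163
t 2.9 p [ 0.574  -0.1888  0.1062] xhead 1.645 z [-0.007  0.001 -1.   ] F [-0.14  0.6   1.36] w 0.163
delta tool [-0.0116  0.0038  0.0981]
rz turn deg -0.29
```

View pics/scene1.png

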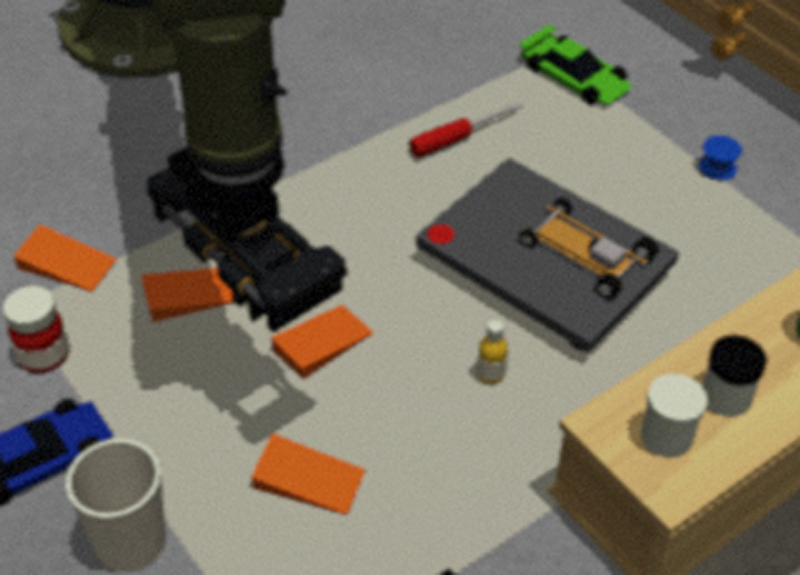

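```bash
python3 -m pendant '[[[0,0,0],[-0.016,0.004,0],0.68],[[0,0,0],[0,0,0.04],0.68],[[0,0,0],[0,0,0.03],0.68],[[0,0,0],[0,0,0],0.68],[[0,0,0],[0,0,0],0.68]]'
python3 go.py "[.578,-.20,.008]" 1.65
```

```text
time: 3.58
position: [0.5834, -0.2068, 0.0418]
tool_rot: [2.136, 2.299, 0.002]
ft_force: [0.3, -0.8, -0.0]
grip_width: 0.159
t 3.575 p [ 0.5834 -0.2068  0.0418] xhead 1.645 z [ 0.004 -0.001 -1.   ] F [ 0.34 -0.8  -0.03] w 0.159
delta tool [ 0.0073 -0.005   0.0337]
rz turn deg -0.31
```

```bash
python3 -m pendant '[[[0,0,0],[0,-0.003,0.016],0.68],[[0,0,0],[0,-0.002,0.016],0.68],[[0,0,0],[0,0,0],0.68],[[0,0,0],[0,0,0],0.68]]'
python3 go.py "[.578,-.20,.008]" 1.65
python3 - <<'E'
from bench import eyes
from meas import *
d=eyes.get_image("scene");cv2.imwrite("pics/scene2.png",cv2.resize(d["color"][150:300,190:390,::-1],None,fx=4,fy=4,interpolation=cv2.INTER_CUBIC))
E
```

```text
time: 4.08
position: [0.5767, -0.206, 0.0073]
tool_rot: [-2.138, -2.302, 0.0]
ft_force: [0.8, -0.1, 0.8]
grip_width: 0.159
t 4.075 p [ 0.5767 -0.206   0.0073] xhead 1.645 z [-0. -0. -1.] F [ 0.78 -0.12  0.79] w 0.159
delta tool [ 0.0059  0.0017 -0.0007]
rz turn deg -0.29
```

View pics/scene2.png

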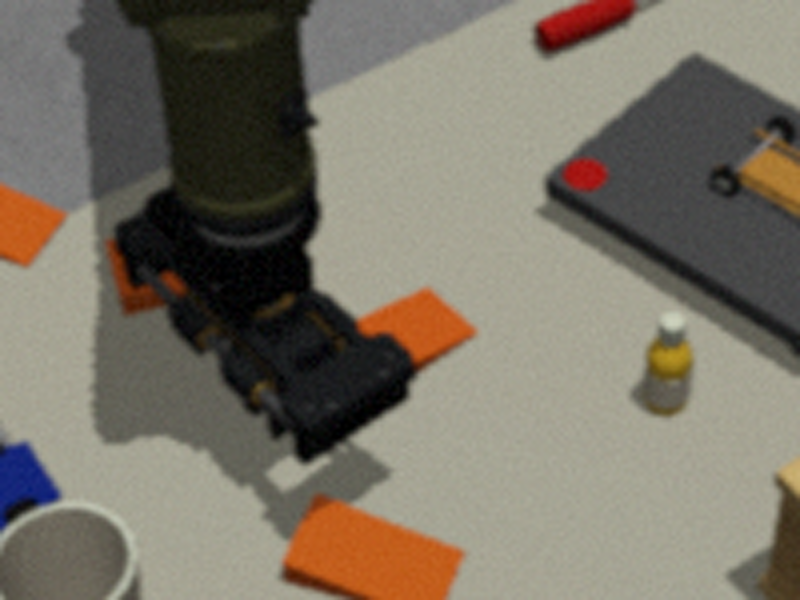

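```bash
python3 -m pendant '[[[0,0,0],[0.012,0,0],0.68],[[0,0,0],[0.01,0,0],0.68],[[0,0,0],[0.008,0,0],0.68],[[0,0,0],[0.008,0,0],0.68],[[0,0,0],[0.008,0,0],0.68],[[0,0,0],[0,0,0],0.68]]'
cat > look.py <<'E'
import sys
from bench import eyes,monitor
from meas import *
n=sys.argv[1];d=eyes.get_image("scene");np.savez("last.npz",**d)
cv2.imwrite(f"pics/{n}.png",cv2.resize(d["color"][150:300,210:410,::-1],None,fx=4,fy=4,interpolation=cv2.INTER_CUBIC))
m=orange2(up(d["color"])[600:1200,840:1640])
E
python3 go.py; python3 look.py s3
```

```text
time: 4.88
position: [0.5734, -0.159, 0.0074]
tool_rot: [-2.136, -2.303, -0.001]
ft_force: [-0.3, -0.0, -1.2]
grip_width: 0.158
t 4.875 p [ 0.5734 -0.159   0.0074] xhead 1.646 z [ 0.     0.001 -1.   ] F [-0.29 -0.03 -1.22] w 0.158
```

View pics/s3.png

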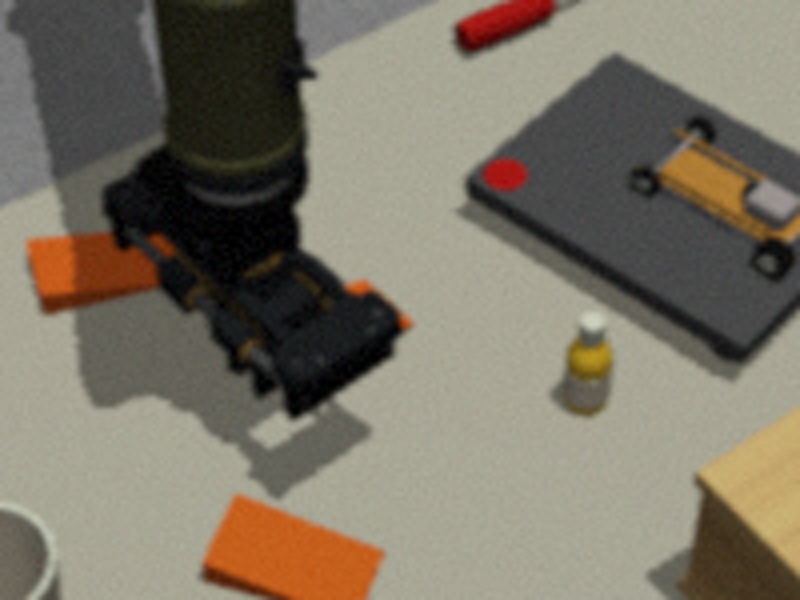

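```bash
python3 -m pendant '[[[0,0,-0.8],[0.01,0,0],0.68],[[0,0,-0.8],[0.01,0,0],0.68],[[0,0,-0.8],[0.01,0,0],0.68],[[0,0,-0.8],[0.01,0,0],0.68],[[0,0,-0.8],[0.01,0,0],0.68],[[0,0,0],[0,0,0],0.68]]'
python3 go.py; python3 look.py s4;python3 - <<'E'
from h import *
d=np.load("last.npz")
print(ray(d,312.5,231.2,.002))
E
```

```text
time: 5.68
position: [0.568, -0.1086, 0.0073]
tool_rot: [-2.053, -2.377, -0.001]
ft_force: [0.4, -0.4, -0.6]
grip_width: 0.159
t 5.675 p [ 0.568  -0.1086  0.0073] xhead 1.717 z [-0.     0.001 -1.   ] F [ 0.43 -0.44 -0.57] w 0.159
[ 0.59474401 -0.06019248  0.002     ]
```

View pics/s4.png

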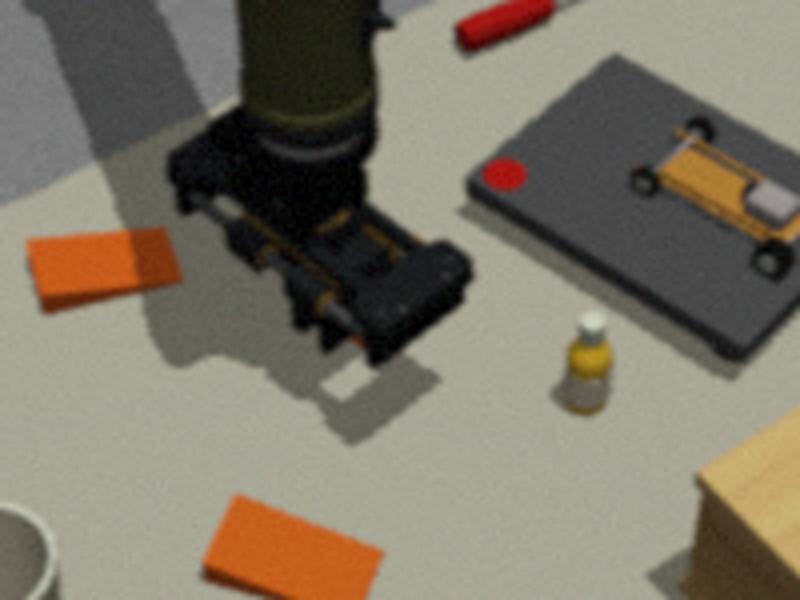

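```bash
python3 -m pendant '[[[0,0,0],[-0.03,0,0],0.68],[[0,0,0],[-0.03,0,-0.05],0.68],[[0,0,0],[-0.05,0,-0.03],0.68],[[0,0,0],[-0.06,0,0],0.68],[[0,0,0],[0,0,0],0.68]]'
python3 go.py; python3 look.py s5; python3 - <<'E'
from bench import eyes
from meas import *
d=eyes.get_image("top");np.savez("lastt.npz",**d)
cv2.imwrite("pics/t5.png",cv2.resize(d["color"][120:270,230:430,::-1],None,fx=3,fy=3,interpolation=cv2.INTER_CUBIC))
E
```

```text
time: 6.35
position: [0.5906, -0.2865, 0.0881]
tool_rot: [2.065, 2.363, -0.006]
ft_force: [-1.1, -0.4, -0.2]
grip_width: 0.159
t 6.35 p [ 0.5906 -0.2865  0.0881] xhead 1.705 z [-0.    -0.005 -1.   ] F [-1.06 -0.37 -0.18] w 0.159
```

View pics/s5.png

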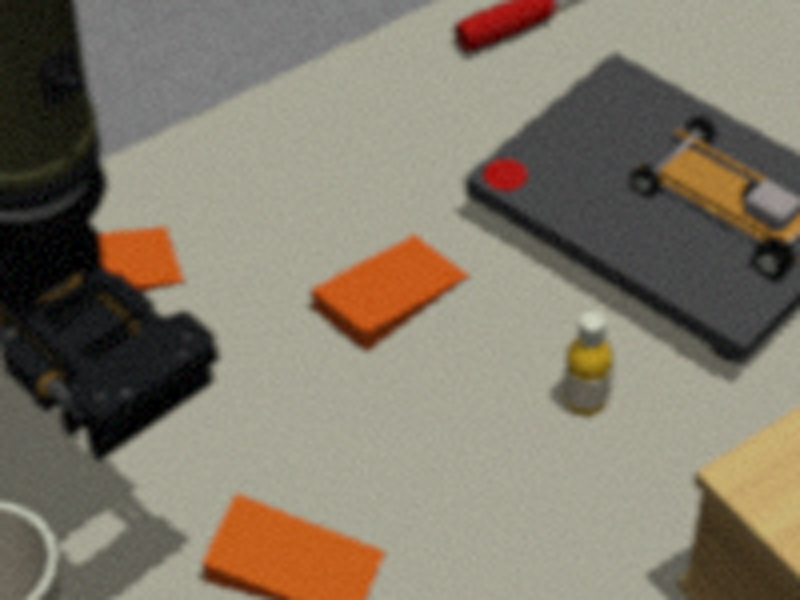

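View pics/t5.png

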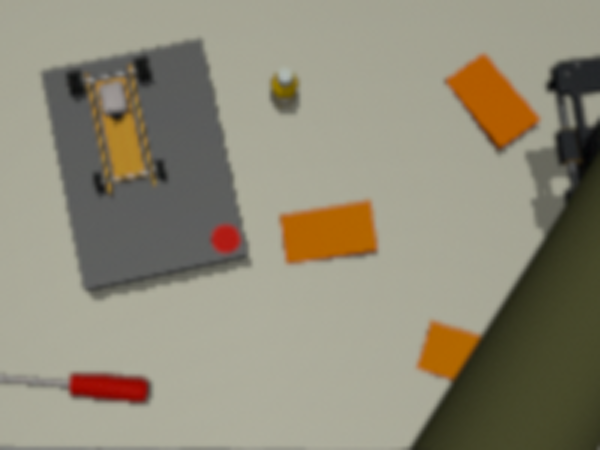

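Wedge was pushed straight and turned as intended; it is fully visible at (328,232) in the top crop. Measure it.

```bash
cat > wm.py <<'E'
from meas import *
d=np.load("lastt.npz")
def run(near):
    q,a=wedge(d,near);print(a,q.round(1).tolist())
    r=redspot(d,(305,199));foot=ray(d,*r,.038)[:2];print("foot",foot.round(4))
    q=q[np.argsort(q[:,0])]
    thin=np.mean([ray(d,*p,.002)[:2] for p in q[:2]],0);rear=np.mean([ray(d,*p,.020)[:2] for p in q[2:]],0)
    c=(thin+rear)/2
    # heading from side edges
    h=thin-rear;L=np.hypot(*h);h/=L
    v=foot-c;print("c",c.round(4),"L",L.round(4),"head",np.arctan2(h[1],h[0]).round(3),"ahead",(v@h).round(4),"left",(h[0]*v[1]-h[1]*v[0]).round(4),"bearing to foot",np.arctan2(v[1],v[0]).round(3),"rear mid",(c-.045*h).round(4))
run((339,197))
d=np.load("top0.npz")
run((361,195))
E
python3 wm.py
```

```text
440.875 [[352.1, 187.6], [323.9, 192.1], [325.6, 205.9], [353.9, 202.9]]
foot [0.5498 0.0477]
c [ 0.5616 -0.0513] L 0.0825 head 1.685 ahead 0.0997 left 0.0004 bearing to foot 1.689 rear mid [ 0.5667 -0.096 ]
445.28125 [[373.9, 185.4], [345.6, 188.4], [346.6, 202.6], [374.9, 200.9]]
foot [0.5497 0.0477]
c [ 0.5709 -0.1142] L 0.0816 head 1.635 ahead 0.1629 left 0.0108 bearing to foot 1.701 rear mid [ 0.5737 -0.1591]
```

```bash
python3 go.py "[.5735,-.155,.008]" 1.688; python3 -m pendant '[[[0,0,1],[0.05,0,0.0],0.68],[[0,0,0],[0.05,0,0.01],0.68],[[0,0,0],[0.03,0,0.03],0.68],[[0,0,0],[0,0,0.03],0.68],[[0,0,0],[0,0,0.005],0.68],[[0,0,0],[0,0,0],0.68],[[0,0,0],[0,0,0],0.68]]';python3 go.py "[.572,-.145,.0075]" 1.688
```

```text
t 6.45 p [ 0.5918 -0.2793  0.0868] xhead 1.712 z [-0.001  0.001 -1.   ] F [ 0.67  0.2  -0.45] w 0.156
delta tool [ 0.1256 -0.0005  0.0789]
rz turn deg 1.4
time: 7.32
position: [0.5763, -0.1503, 0.0138]
tool_rot: [2.076, 2.355, 0.002]
ft_force: [0.0, -1.0, -0.5]
grip_width: 0.159
t 7.325 p [ 0.5763 -0.1503  0.0138] xhead 1.697 z [ 0.002 -0.    -1.   ] F [ 0.02 -1.03 -0.49] w 0.159
delta tool [ 0.0058 -0.0036  0.0063]
rz turn deg 0.5
```

```bash
python3 -m pendant '[[[0,0,0.4],[0.018,-0.004,0.006],0.68],[[0,0,0],[0.014,0,0],0.68],[[0,0,0],[0.01,0,0],0.68],[[0,0,0],[0.01,0,0],0.68],[[0,0,0],[0.01,0,0],0.68],[[0,0,0],[0.01,0,0],0.68],[[0,0,0],[0.01,0,0],0.68],[[0,0,0],[0,0,0],0.68]]';python3 go.py "[.5615,-.0225,.0075]" 1.688; cat > f.py <<'E'
from bench import monitor,eyes
import numpy as np
F=[];P=[]
for i in range(6):
    s=monitor.get_state();F.append(s["ft_force"]);P.append(s["position"]);eyes.get_image("scene")
F=np.array(F);print("Fmean",F.mean(0).round(2),"sd",F.std(0).round(2),"P",np.mean(P,0).round(4),"t",s["time"])
E
python3 f.py
```

```text
time: 8.32
position: [0.5614, -0.0675, 0.0064]
tool_rot: [-2.083, -2.351, -0.001]
ft_force: [0.1, 0.7, 1.1]
grip_width: 0.158
t 8.325 p [ 0.5614 -0.0675  0.0064] xhead 1.692 z [-0.     0.001 -1.   ] F [0.11 0.75 1.1 ] w 0.158
delta tool [ 0.0447  0.0055 -0.0011]
rz turn deg 0.22
Fmean [ 0.26 -0.07  0.27] sd [0.49 0.48 0.65] P [ 0.5614 -0.0687  0.0064] t 8.575
```

```bash
python3 -m pendant '[[[0,0,0],[0.009,0,0],0.68],[[0,0,0],[0.009,0,0],0.68],[[0,0,0],[0.008,0,0],0.68],[[0,0,0],[0.006,0,0],0.68],[[0,0,0],[0,0,0],0.68]]';python3 f.py; python3 look.py s6
```

```text
time: 9.25
position: [0.5575, -0.036, 0.0064]
tool_rot: [-2.083, -2.351, -0.001]
ft_force: [0.6, -1.5, -0.3]
grip_width: 0.157
Fmean [ 0.37 -0.26  0.05] sd [0.41 0.89 0.41] P [ 0.5575 -0.0368  0.0064] t 9.5
```

View pics/s6.png

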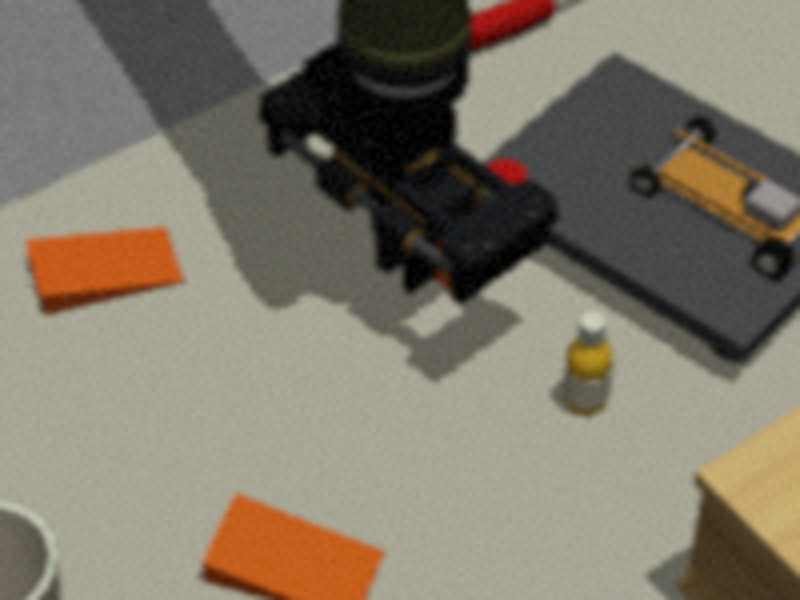

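```bash
python3 -m pendant '[[[0,0,0],[0.004,0,0],0.68],[[0,0,0],[0.004,0,0],0.68],[[0,0,0],[0,0,0],0.68]]';python3 f.py;python3 -m pendant '[[[0,0,0],[0.002,0,0],0.68],[[0,0,0],[0,0,0],0.68]]';python3 f.py
```

```text
time: 9.98
position: [0.5567, -0.0284, 0.0064]
tool_rot: [-2.084, -2.351, -0.0]
ft_force: [-0.2, -0.5, -0.1]
grip_width: 0.156
Fmean [-0.08  0.08 -0.19] sd [0.45 0.34 0.39] P [ 0.5567 -0.0288  0.0064] t 10.225
time: 10.52
position: [0.5564, -0.027, 0.0064]
tool_rot: [-2.084, -2.35, -0.0]
ft_force: [0.0, 1.2, 0.1]
grip_width: 0.16
Fmean [0.08 0.25 0.2 ] sd [0.48 0.46 0.53] P [ 0.5564 -0.027   0.0064] t 10.775
```

```bash
python3 -m pendant '[[[0,0,0],[0.002,0,0],0.68],[[0,0,0],[0,0,0],0.68]]';python3 f.py;python3 -m pendant '[[[0,0,0],[0.0015,0,0],0.68],[[0,0,0],[0,0,0],0.68]]';python3 f.py
```

```text
time: 11.08
position: [0.5562, -0.0254, 0.0065]
tool_rot: [2.085, 2.35, -0.0]
ft_force: [-0.6, -1.1, -0.1]
grip_width: 0.158
Fmean [-0.03 -1.12  0.16] sd [0.37 0.55 0.34] P [ 0.5562 -0.0254  0.0065] t 11.325
time: 11.62
position: [0.5561, -0.0243, 0.0065]
tool_rot: [2.085, 2.349, -0.001]
ft_force: [1.0, -3.1, -0.7]
grip_width: 0.161
Fmean [ 0.66 -3.64 -0.43] sd [0.4  0.36 0.42] P [ 0.5561 -0.0242  0.0065] t 11.875
```

Resistance is now 3.6 N with position matching the prediction within 2 mm: snug. I'll back off and look.

```bash
python3 -m pendant '[[[0,0,0],[-0.01,0,0],0.68],[[0,0,0],[-0.03,0,0],0.68],[[0,0,0],[-0.05,0,-0.04],1],[[0,0,0],[-0.06,0,-0.06],1],[[0,0,0],[-0.05,0,-0.05],1],[[0,0,0],[-0.04,0,0],1],[[0,0,0],[0,0,0],1]]'
python3 go.py; python3 look.py s7; python3 - <<'E'
from bench import eyes
from meas import *
d=eyes.get_image("top");np.savez("lastt.npz",**d)
cv2.imwrite("pics/t7.png",cv2.resize(d["color"][120:270,230:430,::-1],None,fx=4,fy=4,interpolation=cv2.INTER_CUBIC))
q,a=wedge(d,(315,200));print(a,q)
for p in q: print(p.round(1),ray(d,*p,.002)[:2].round(4),ray(d,*p,.02)[:2].round(4))
r=redspot(d,(305,199));print("spot",ray(d,*r,.038))
d0=np.load("scene0.npz");d1=np.load("last.npz")
print("scene spot",redspot(d0,(336,193)),redspot(d1,(336,193)))
E
```

```text
time: 12.8
position: [0.5813, -0.2434, 0.1347]
tool_rot: [2.09, 2.343, -0.0]
ft_force: [0.0, 0.7, -0.3]
grip_width: 0.004
t 12.8 p [ 0.5813 -0.2434  0.1347] xhead 1.685 z [ 0.001 -0.001 -1.   ] F [ 0.01  0.66 -0.28] w 0.004
214.0 [[323.875 190.375]
 [310.375 192.125]
 [305.375 207.375]
 [325.375 205.625]]
[323.9 190.4] [ 0.5827 -0.0074] [ 0.5794 -0.0071]
[310.4 192.1] [0.5768 0.0325] [0.5737 0.0322]
[305.4 207.4] [0.5311 0.0464] [0.5286 0.046 ]
[325.4 205.6] [ 0.5371 -0.0124] [ 0.5345 -0.012 ]
spot [0.54991016 0.0477459  0.038     ]
scene spot [335.82818707 193.21384074] [335.86489193 193.10967486]
```

View pics/s7.png

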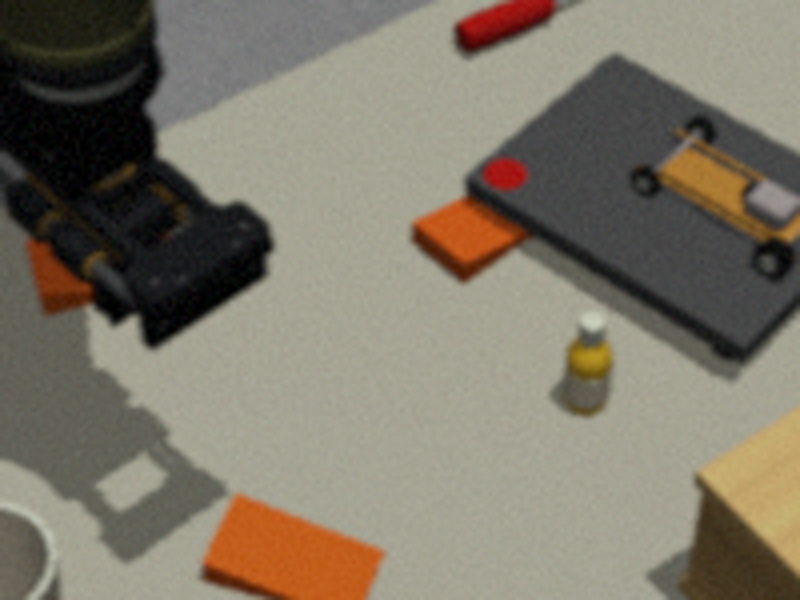

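View pics/t7.png

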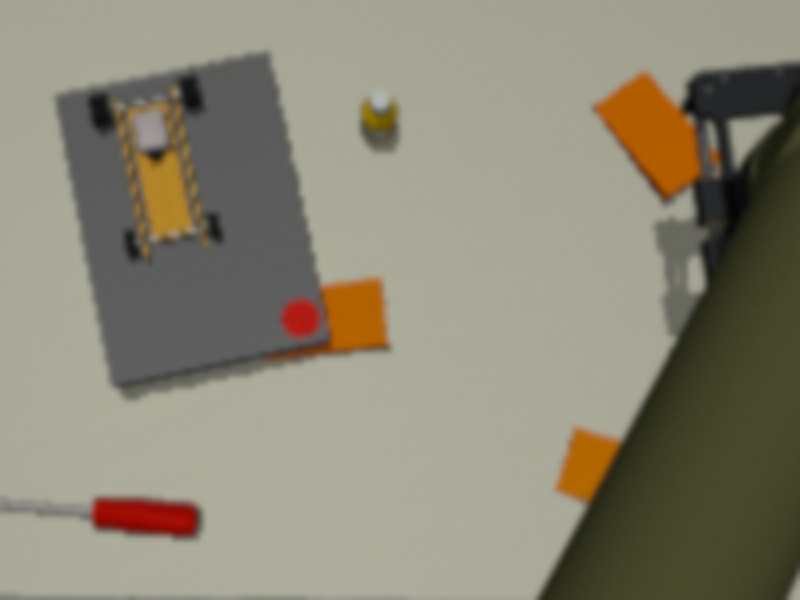

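```bash
python3 go.py "[.5498,.0475,.10]"; python3 -m pendant '[[[0,0,0],[0.06,0,0],1],[[0,0,0],[0.06,0,0],1],[[0,0,0],[0.06,0,0],1],[[0,0,0],[0.06,0,0],1],[[0,0,0],[0.05,0,0],1],[[0,0,0],[0,0,0],1],[[0,0,0],[0,0,0],1]]';python3 f.py;python3 go.py "[.5498,.0475,.06]"
```

```text
t 12.9 p [ 0.5818 -0.2385  0.1333] xhead 1.69 z [-0.001  0.002 -1.   ] F [-0.36  0.02  0.11] w 0.002
delta tool [0.2877 0.0023 0.0339]
time: 13.78
position: [0.5467, 0.0494, 0.1336]
tool_rot: [-2.082, -2.352, 0.001]
ft_force: [0.4, -0.5, -0.4]
grip_width: 0.007
Fmean [ 0.09 -0.15 -0.27] sd [0.17 0.48 0.14] P [0.5472 0.0478 0.1338] t 14.025
t 14.075 p [0.5474 0.0475 0.1339] xhead 1.688 z [-0. -0. -1.] F [-0.01  0.78  0.16] w 0.007
delta tool [-0.0002  0.0024  0.0739]
```

```bash
python3 -m pendant '[[[0,0,0],[0,0.002,0.03],1],[[0,0,0],[0,0,0.03],1],[[0,0,0],[0,0,0.02],1],[[0,0,0],[0,0,0.008],1],[[0,0,0],[0,0,0],1],[[0,0,0],[0,0,0],1]]';python3 f.py
```

```text
time: 14.82
position: [0.5502, 0.0488, 0.0469]
tool_rot: [2.084, 2.349, 0.002]
ft_force: [-0.1, -0.7, -0.7]
grip_width: 0.005
Fmean [-0.45 -0.32  0.21] sd [0.45 0.42 0.58] P [0.55   0.0489 0.0467] t 15.075
```

```bash
python3 -m pendant '[[[0,0,0],[-0.001,0,0.003],1],[[0,0,0],[0,0,0.003],1],[[0,0,0],[0,0,0],1]]';python3 f.py; python3 -m pendant '[[[0,0,0],[0,0,0.0015],1],[[0,0,0],[0,0,0],1]]';python3 f.py
```

```text
time: 15.5
position: [0.5491, 0.0478, 0.0394]
tool_rot: [-2.084, -2.35, 0.001]
ft_force: [-0.4, 0.1, -0.8]
grip_width: 0.005
Fmean [ 0.01 -0.09  0.08] sd [0.23 0.39 0.56] P [0.5494 0.0478 0.0397] t 15.75
time: 16.05
position: [0.5494, 0.0479, 0.0383]
tool_rot: [-2.085, -2.35, -0.0]
ft_force: [0.1, -1.6, -0.5]
grip_width: 0.009
Fmean [ 0.17 -0.26 -0.13] sd [0.56 0.63 0.5 ] P [0.5494 0.0479 0.0383] t 16.3
```

```bash
python3 -m pendant '[[[0,0,0],[0,0,0.001],1],[[0,0,0],[0,0,0],1]]';python3 f.py; python3 -m pendant '[[[0,0,0],[0,0,0.0005],1],[[0,0,0],[0,0,0],1]]';python3 f.py
```

```text
time: 16.6
position: [0.5495, 0.0479, 0.0381]
tool_rot: [-2.085, -2.35, -0.0]
ft_force: [-2.2, -0.1, 6.4]
grip_width: 0.005
Fmean [-2.22 -0.16  5.89] sd [0.23 0.3  0.36] P [0.5495 0.0479 0.0381] t 16.85
time: 17.15
position: [0.5496, 0.0478, 0.038]
tool_rot: [-2.085, -2.35, -0.001]
ft_force: [-3.1, -1.1, 9.2]
grip_width: 0.002
Fmean [-3.35 -0.47  8.82] sd [0.29 0.76 0.49] P [0.5496 0.0478 0.038 ] t 17.4
```

Firm: about 9 N on the spot and it stays at 38 mm. Lifting straight off and checking.

```bash
python3 -m pendant '[[[0,0,0],[0,0,-0.01],1],[[0,0,0],[0,0,-0.04],1],[[0,0,0],[0,0,-0.06],1],[[0,0,0],[-0.06,0,-0.05],1],[[0,0,0],[-0.06,0,0],1],[[0,0,0],[-0.06,0,0],1],[[0,0,0],[-0.06,0,0],1],[[0,0,0],[-0.06,0,0],1]]'
python3 -m pendant '[[[0,0,0],[-0.03,0,0],1],[[0,0,0],[0,0,0],1],[[0,0,0],[0,0,0],1]]'
python3 go.py; python3 look.py s8; python3 - <<'E'
from bench import eyes
from meas import *
d=eyes.get_image("top");cv2.imwrite("pics/t8.png",d["color"][:,:,::-1])
a=np.load("lastt.npz")
for n,x in(("before",a),("after",d)):
    q,_=wedge(x,(315,200)); print(n,redspot(x,(305,199)),q.round(1).tolist())
print("scene spot",redspot(np.load("scene0.npz"),(336,193)),redspot(np.load("last.npz"),(336,193)))
# plate levelness from range
for n in("top",):
  for x in(np.load("top0.npz"),d):
    rz=x["range_z"];u,v=np.meshgrid(np.arange(640),np.arange(400))
    pc=np.stack([(u-x["cx"])/x["fx"]*rz,-(v-x["cy"])/x["fy"]*rz,-rz],-1)
    M=x["world_to_cam"];w=(pc-M[:3,3])@M[:3,:3]
    P=np.array([ (258,205),(300,190),(290,160),(296,145),(262,180),(290,200)])
    m=np.zeros(rz.shape,np.uint8);cv2.fillPoly(m,[np.array([[254,190],[303,178],[307,200],[262,209]])],1)
    s=w[m>0];s=s[abs(s[:,2]-.038)<.015];A=np.c_[s[:,:2]-[.55,.1],np.ones(len(s))]
    print(np.linalg.lstsq(A,s[:,2],rcond=None)[0].round(4))
E
```

```text
time: 18.45
position: [0.5842, -0.2397, 0.1875]
tool_rot: [2.083, 2.35, 0.001]
ft_force: [0.9, 0.7, 0.3]
grip_width: 0.007
time: 18.82
position: [0.5877, -0.2665, 0.1867]
tool_rot: [-2.083, -2.351, -0.001]
ft_force: [0.2, 0.6, 1.1]
grip_width: 0.006
t 18.825 p [ 0.5877 -0.2665  0.1867] xhead 1.691 z [-0.     0.001 -1.   ] F [0.25 0.63 1.12] w 0.006
before [304.75095384 199.13100223] [[323.9, 190.4], [310.4, 192.1], [305.4, 207.4], [325.4, 205.6]]
after [304.74106314 199.12950325] [[323.9, 190.4], [310.4, 192.1], [305.4, 207.4], [325.4, 205.6]]
scene spot [335.82818707 193.21384074] [335.85260646 193.11238069]
[-0.0009 -0.0019  0.0372]
[-0.0034 -0.0036  0.0374]
```

View pics/s8.png

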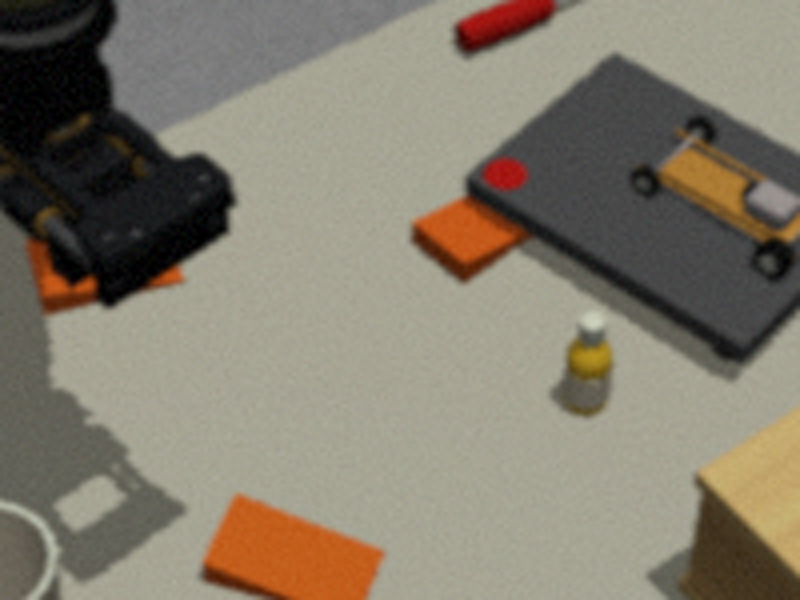

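View pics/t8.png

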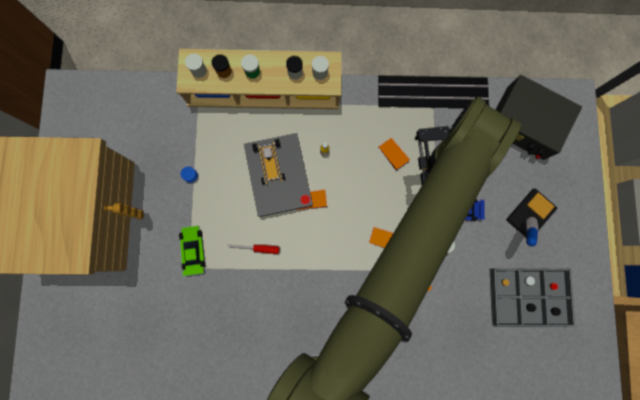

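```bash
python3 -c "
from bench import order;print(order.close_job())"
```

```text
the job is handed in; nothing more can be done
None
```

The job is done and handed in at about 19 s: the orange wedge is snug under the red foot and the plate is firm.

- **Push:** I slid the wedge farthest to the robot's left along the bench with the fingertips, thin end first. I stopped when the push reached 3.6 N, within 2 mm of where I had predicted contact. The wedge ended about 0.1 rad off the plate's +y direction.
- **Press:** I pressed the red spot with about 9 N, firmer than I had planned. The fingertips stayed at 38 mm, so the plate did not sink.
- **Last checks:** The red spot stayed within about 0.1 px of its starting place in both views. The plate's slope changed by about 0.003 rad, which I take as measurement noise. The wedge did not move during the press, and the gripper finished clear of everything.
- **Disagreement:** During the press there was also about 3 N of sideways force, but neither the plate nor the wedge shifted.
- **Not checked:** I judged the bystanders by eye only, and the arm hid some of those on the right in the last pictures.

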